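# Press the rocker to let a vial out of its dispenser

### The arm

A 6-joint arm with a two-finger parallel gripper is mounted at the origin on the work surface. World frame = base frame: x ahead of the robot, y to its left, z up, the work surface at z = 0. Lengths are in m, angles in rad, forces in N, time in s.
With the tool pointing down it reaches from about 0.275 to 0.775 m from the base axis. Payload 14.6 kg.
Tool frame: the origin (TCP) lies on the mounting face of the last link; the fingertips stand 173 mm ahead of it and the grasp point (between the pads) lies 155 mm ahead of it; z points along the fingers, y is the line along which they close (so a half turn about z gives the same grasp; the last joint's range is limited). The gripper opens to 85 mm and grips with 20 to 120 N. Pads are 22 mm wide; open, the fingers measure 114 mm over their backs; the gripper's body (76 mm by 85 mm) begins 54 mm behind the grasp point. The pads swing forward as they close: fully open they stand 13 mm farther back than shut.
Start: joints at [-1.491, 0.263, -0.048, 1.259, 0, 1.415], TCP at [0.122, -0.511, 0.405] pointing down, gripper open.
Joint ranges: [-2.65, 2.65], [-0.89, 1.7], [-1.18, 1.37], [-2.13, 2.11], [-1.35, 1.29], [-3.14, 3.14]. Speed limits (rad/s): [1.89, 1.89, 2.57, 2.79, 3.14, 3.14].

### API

Orientations are given as [roll, pitch, yaw] about the fixed x, y, z axes, in that order (R = Rz(yaw) Ry(pitch) Rx(roll)).
In Python, from rig import * gives the robot as it stands.
- The arm moves only by the tool servo_tool, never from a script. Its argument "commands" is text: rows parted by semicolons, each of 6 numbers parted by spaces: the shift along the tool's x, y, z in m, then the turn, a rotation vector about the tool's x, y, z in rad. In form: dx dy dz wx wy wz; .... A call has 1 to 12 rows; each row shifts and turns the commanded pose from where the row before left it, along the tool's axes as they then stand; what a row does not reach is not made up. A row lasts 1/8 s, in which the tool goes at most 62.5 mm and 10.7 degrees, less where a joint would pass 70% of its speed; a pose out of reach is approached as far as the arm can. A call is refused whole if a number of a shift passes 0.0625 or a number of a turn 0.188, either way. A call with a gripper value outside its range is refused whole. "claw" is the opening, from 0 (shut) to 1 (fully open), set as the call begins (left out, the last holds). The fingers move at their own pace and stop on an object; "grip_force" is the grip in N (left out, the last holds). Time passes only in rows, so rows that do not move let the fingers close. It gives the time, the measured TCP pose, the force, the opening and the grip force at its end, in the units of the state.
- get_obs(): the state, without advancing time (a new reading comes with each control period).
- camera(name): name is "side" or "top" or "wrist"; returns the picture (400x640x3 uint8, red, green, blue); there is no depth.
- camera_model(name): a dict with "fx", "fy", "cx", "cy" (pixels), "dist" ([k1, k2, p1, p2, k3] as OpenCV has them; the pictures are not rectified), "rvec" (rotation vector, rad) and "tvec" (3), from world to camera coordinates, as OpenCV has them. Camera axes: x right, y down, z forward; pixel columns grow to the right and rows downward; lengths in m; the calibration is good to about 2 mm. A picture is of the moment at which its call begins: read the wrist's pose just before it. camera_model takes no time and is no camera call; for the wrist camera it gives the pose at the moment of the call.
- hand_in(): hands the job in; it is judged then, once.
Trained networks look in the newest picture that a camera, given by its name, has taken for a name from the list of things; names that differ only in an ending like _2 or _b are one class to them, and where a whole thing is asked for, a point or a joint stands for the part that bears it (a point fixed in the world has none). Each returns a list of dicts, best first, with "confidence" (0 to 1); they miss things now and then, are a little off and sometimes report something else, mostly with a low value. They report only what shows in the picture. A call takes as long as a camera call. They do not tell look-alikes from the thing itself.
- look_for(camera, thing): "position" ([column, row] as shares, 0 to 1, of the picture: columns of its width, rows of its height, amid what is visible of it).
- trace(camera, thing): "pixels" (400x640 bool, what is visible of it) and "position" ([column, row] as shares, 0 to 1, of the picture: columns of its width, rows of its height, amid what is visible of it).
- mark_of(camera, thing): "position" ([column, row] as shares, 0 to 1, of the picture: columns of its width, rows of its height: a listed point, or the origin of a listed thing).
The state is a dict: "time": time; "joints": joint angles; "joint_vel": joint speeds; "tau": joint torques, N m; "tcp_pos": TCP position; "tcp_rot": TCP orientation; "wrist_force": force on the tool from outside, world axes, zero at the start; "ft_torque": the same for the moment, N m; "grip_width": finger opening in m; "grip_force": force on a finger pad.
Only numpy, scipy, OpenCV 4.12 (cv2) and the standard library are available. Lean on these libraries where they do the work, as an engineer would, in place of code of your own. Each camera call takes 0.05 s, during which the arm holds its last target. There are 200 camera calls.

### The job

Two lever dispensers stand on the dispensary desk, each with one vial lying behind its gate; one vial is clearly thicker than the other. With your fingertips press down the black pad on the lever of the dispenser that holds the thicker vial, keep it down until that vial has rolled to the bay at the low end, then let the pad come back up so that the gate is shut. Do not touch or pick up the vials, do not work the other lever, and leave everything else standing where it is.

Things in the scene. Friction and masses are not known exactly. Their poses are not given: they have to be found in the camera images.
- disp_w: fixed lever dispenser holding the thick vial. Origin: centre of the underside of its 310 x 84 mm base; x points down its chute, z up; yawed up to 0.3 rad from world x. The chute (66 mm wide, side walls 22 mm high) descends along x at 0.21 rad: floor z=59 mm at x=-70, 12 mm at the end wall (x=149). Lever posts 124 mm tall at x=-30. Bay: from the gate to the end wall
- pad_w (a point): black flat press pad, 50 mm along the lever x 44 mm wide x 8 mm thick, on the near, robot-side end of the thick-vial dispenser's lever. This point: centre of its top face, 105 mm behind and 11 mm above the pivot, so at x=-135, z=123 mm of the dispenser at rest; it tilts with the lever, with free space below it
- rocker_w (a joint): angle of the thick-vial dispenser's lever (rad): 0 = level, gate shut; grows to 0.5 (stop) as the pad is pressed down on its arc about the pivot (48 mm in all). The thick vial passes the gate from about 0.32, the slim one from 0.12. A spring returns it to 0 when let go; the pad needs about 1.5 N at first, 5 N at the stop
- lever_w: the thick-vial dispenser's rocking lever, a steel bar 10 mm wide running along x above the chute, with the black pad on its near end and the gate on its far end. Origin: its pivot, at x=-30, y=0, z=112 mm in the dispenser's frame, hinge axis along the dispenser's y
- gate_w (a point): midway between the prong tips of the thick-vial dispenser's steel gate, a fork of two upright prongs 5 mm wide and 28 mm apart, fixed to the far end of its lever; shut, the prongs hang 4 mm above the chute floor at x=55, z=36 mm of the dispenser, and swing up and away from the vial as the lever tilts
- disp_s: fixed lever dispenser holding the slim vial. Origin: centre of the underside of its 310 x 84 mm base; x points down its chute, z up; yawed up to 0.3 rad from world x. The chute (66 mm wide, side walls 22 mm high) descends along x at 0.21 rad: floor z=59 mm at x=-70, 12 mm at the end wall (x=149). Lever posts 124 mm tall at x=-30. Bay: from the gate to the end wall
- pad_s (a point): black flat press pad, 50 mm along the lever x 44 mm wide x 8 mm thick, on the near, robot-side end of the slim-vial dispenser's lever. This point: centre of its top face, 105 mm behind and 11 mm above the pivot, so at x=-135, z=123 mm of the dispenser at rest; it tilts with the lever, with free space below it
- rocker_s (a joint): angle of the slim-vial dispenser's lever (rad): 0 = level, gate shut; grows to 0.5 (stop) as the pad is pressed down on its arc about the pivot (48 mm in all). The thick vial passes the gate from about 0.32, the slim one from 0.12. A spring returns it to 0 when let go; the pad needs about 1.5 N at first, 5 N at the stop
- lever_s: the slim-vial dispenser's rocking lever, a steel bar 10 mm wide running along x above the chute, with the black pad on its near end and the gate on its far end. Origin: its pivot, at x=-30, y=0, z=112 mm in the dispenser's frame, hinge axis along the dispenser's y
- gate_s (a point): midway between the prong tips of the slim-vial dispenser's steel gate, a fork of two upright prongs 5 mm wide and 28 mm apart, fixed to the far end of its lever; shut, the prongs hang 4 mm above the chute floor at x=55, z=36 mm of the dispenser, and swing up and away from the vial as the lever tilts
- vial_wide: thick vial, amber glass with white cap, cylinder 36 mm in diameter, 46 mm long, lying across the chute against the gate. Origin: its centre; y is its long axis. Once the gate is up it rolls by itself, in about 1 s, to the end wall, where its centre stops at about x=131 mm of its dispenser
- vial_slim: slim vial, same materials, cylinder 16 mm in diameter, 46 mm long, lying against the gate of the other dispenser; origin its centre, y its long axis
- stamp: bystander: small dark wooden rubber stamp, 32 mm across, 66 mm tall, standing; origin: centre of its underside
- bottle_small: bystander: small amber vial standing upright, 30 mm across, 55 mm tall; origin: centre of its underside
- med_cup: bystander: small white plastic medicine cup, 40 mm across the rim, 32 mm tall; origin: centre of its underside
- bottle_tall: bystander: amber bottle, 52 mm across, 110 mm tall; origin: centre of its underside
- jar: bystander: clear jar with metal lid, 68 mm across, 80 mm tall; origin: centre of its underside
- steel_bowl: bystander: steel bowl, 100 mm across, 40 mm tall; origin: centre of its underside
- pen_mug: bystander: white mug, 68 mm across (handle extra), 80 mm tall; origin: centre of its underside
Things that resemble listed ones, but are neither listed nor needed, are in the scene too. Leave any pink or turquoise look-alike of the vial_wide alone.

How it is judged:
On the way, in this order (a step that is already met when the one before it is completed fails the run):
1. the fingers press the pad of the thick-vial dispenser down and its gate rises (value of joint rocker_w above 0.2 rad and contact force between the fingers and lever_w above 0.3 N and x of the grasp point in the frame of disp_w below -0.06 m), for 0.02 s.
2. the thick vial has rolled under the gate into the bay while the pad is held down (all of step 1 and x of vial_wide in the frame of disp_w between 0.09 and 0.15 m and y of vial_wide in the frame of disp_w between -0.035 and 0.035 m and z of vial_wide in the frame of disp_w below 0.05 m), for 0.05 s.
At the end, for the whole second after the job is handed in: The thick vial lies at rest in its dispenser's bay, centre 90 to 150 mm along its x and within 35 mm of its centre line; both levers back up (under 0.05 rad); the slim vial still behind its gate, within 20 mm of its start; every bystander within 20 mm of its start (x of vial_wide in the frame of disp_w between 0.09 and 0.15 m and y of vial_wide in the frame of disp_w between -0.035 and 0.035 m and z of vial_wide in the frame of disp_w below 0.05 m and linear speed of vial_wide below 0.02 m/s and value of joint each of rocker_w, rocker_s below 0.05 rad and x of vial_slim in the frame of disp_s below 0.055 m and distance of each of vial_slim, stamp, bottle_small, med_cup, bottle_tall, jar, steel_bowl, pen_mug from where it was at the start of the episode below 0.02 m); the robot touches nothing.
It fails at once if a vial was touched by the robot (vials must roll by themselves) (contact force between any of the fingers, the arm and vial_wide above 0.3 N or contact force between any of the fingers, the arm and vial_slim above 0.3 N).
It fails at once if a vial was lifted out of its chute (height (world z) of any of vial_wide, vial_slim above 0.085 m).
It fails at once if the slim-vial dispenser's lever was worked (value of joint rocker_s above 0.08 rad).
It fails at once if a bystander was moved more than 20 mm (distance of any of stamp, bottle_small, med_cup, bottle_tall, jar, steel_bowl, pen_mug from where it was at the start of the episode above 0.02 m).
It also fails if it takes over 40 s, if anything falls off the work surface, if the arm or the gripper's body presses on something with over 40 N, if the wrist force passes 120 N, or if a joint passes its speed limit or range.

## Working session

There is one attempt and no reset: what is moved stays moved. The work goes in short steps, Python scripts to look and compute and a tool call to move; the robot and the scene stay as the last step left them, time stands still between calls to the robot, and variables do not carry over. Pictures are saved under pics/ and viewed, at most 10 in all, crops included, and the job is handed in when it is done.

Besides the shell and the picture viewer there is one more tool, called after "Call:" by a JSON object that holds its "api" and its "payload", one argument or row to a line. servo_tool: Moves the arm, as the interface text tells. Its arguments: {"type":"object","properties":{"commands":{"type":"string"},"claw":{"type":"number"},"grip_force":{"type":"number"}},"required":["commands"]}

```bash
mkdir -p pics
python3 - <<'E'
from rig import *
import cv2,numpy as np
for c in ("top","side"):
    im=camera(c); cv2.imwrite(f"pics/{c}0.png",im[...,::-1])
    for t in ("pad_w","pad_s","gate_w","lever_w","disp_w","disp_s","vial_wide","vial_slim"):
        print(c,t,[(round(d["confidence"],2),np.round(np.array(d["position"])*[640,400],1).tolist()) for d in mark_of(c,t)][:4])
print(get_obs()["time"])
E
```

```text
top pad_w [(0.66, [237.2, 235.7])]
top pad_s [(0.66, [237.2, 235.7])]
top gate_w [(0.82, [262.7, 172.6]), (0.57, [387.4, 170.1])]
top lever_w [(0.72, [379.1, 191.9]), (0.69, [250.0, 195.7]), (0.31, [466.1, 189.7])]
top disp_w [(0.96, [262.2, 195.2]), (0.59, [378.0, 187.6])]
top disp_s [(0.96, [262.2, 195.2]), (0.59, [378.0, 187.6])]
top vial_wide [(0.74, [428.0, 174.1]), (0.71, [428.0, 210.3]), (0.68, [452.7, 142.2]), (0.63, [384.6, 175.6])]
top vial_slim [(0.4, [260.6, 177.7])]
side pad_w [(0.85, [288.8, 227.2]), (0.82, [277.7, 146.9])]
side pad_s [(0.85, [288.8, 227.2]), (0.82, [277.7, 146.9])]
side gate_w [(0.62, [338.4, 172.6]), (0.6, [363.7, 257.1]), (0.47, [320.9, 180.5])]
side lever_w [(0.89, [313.1, 154.9]), (0.61, [329.5, 232.0])]
side disp_w [(0.65, [321.5, 181.2]), (0.6, [341.9, 266.1]), (0.51, [367.7, 256.8]), (0.27, [262.1, 138.3])]
side disp_s [(0.65, [321.5, 181.2]), (0.6, [341.9, 266.1]), (0.51, [367.7, 256.8]), (0.27, [262.1, 138.3])]
side vial_wide [(0.85, [430.9, 336.0]), (0.72, [359.2, 251.7]), (0.72, [413.8, 300.5]), (0.68, [369.7, 308.9])]
side vial_slim [(0.37, [336.6, 172.4])]
0.9
```

View pics/top0.png

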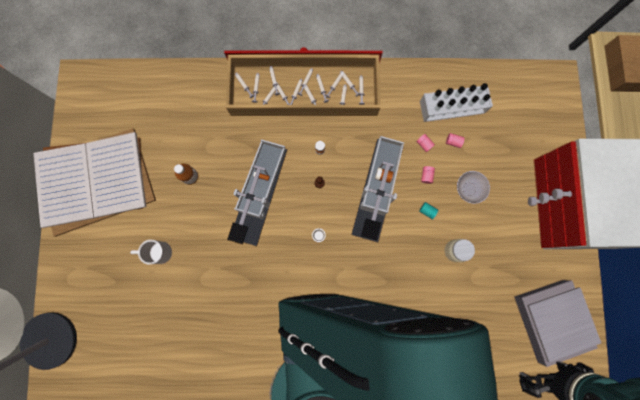

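View pics/side0.png

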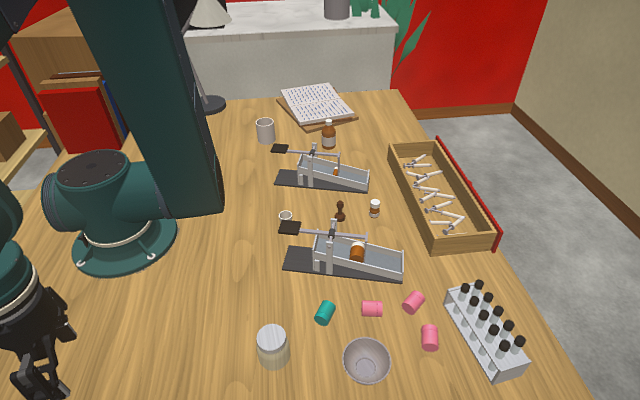

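The top picture shows two dispensers, left around (258,190) and right around (380,190). The side picture shows the same two, far at (320,170) and near at (345,250). The vial in the right/near one looks thicker (side 358,252 against 336,172). I'll check this in an enlarged crop.

Run:
```python
import cv2,numpy as np
s=cv2.imread("pics/side0.png");t=cv2.imread("pics/top0.png")
a=cv2.resize(s[135:285,265:415],(600,600),interpolation=cv2.INTER_CUBIC)
b=cv2.resize(t[130:250,345:410],None,fx=5,fy=5,interpolation=cv2.INTER_CUBIC)[:600]
b=cv2.resize(t[130:250,360-20:380],None,fx=5,fy=5,interpolation=cv2.INTER_CUBIC) if 0 else cv2.resize(t[130:250,347:407],(300,600),interpolation=cv2.INTER_CUBIC)
a=cv2.resize(a,(500,500)); a=cv2.copyMakeBorder(a,0,100,0,0,0)
cv2.imwrite("pics/crop1.png",np.hstack([a,b]))
```

```text
(no output)
```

View pics/crop1.png

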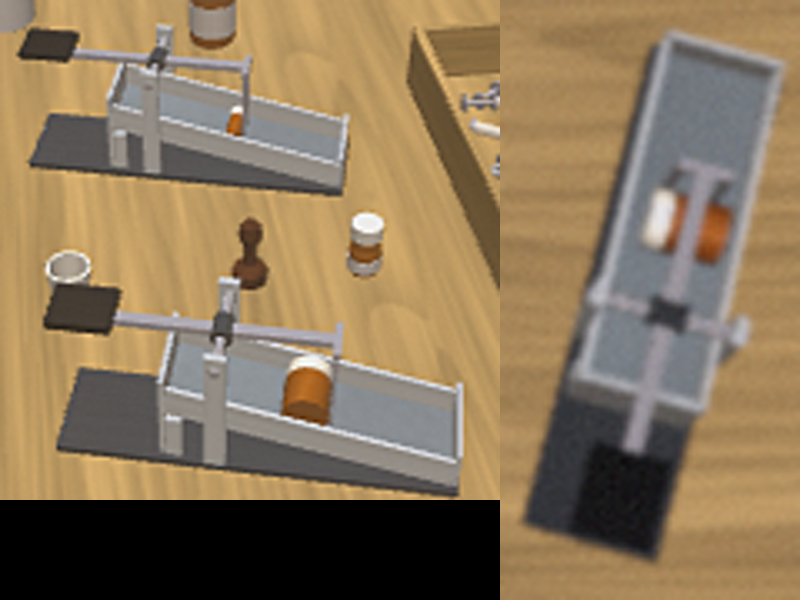

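The near/right dispenser holds the thick vial: in the side view its vial at (358,252) is about twice as thick as the other at (336,172). So the thick one is the top-view vial at (385,175). The pink and turquoise cylinders are look-alikes lying loose. Next I fit the dispenser pose.

```bash
cat > h.py <<'E'
from rig import *
import cv2,numpy as np
from scipy.optimize import least_squares
def proj(m,P):
    return cv2.projectPoints(np.float64(P).reshape(-1,1,3),np.float64(m["rvec"]),np.float64(m["tvec"]),np.array([[m["fx"],0,m["cx"]],[0,m["fy"],m["cy"]],[0,0,1.]]),np.float64(m["dist"]))[0].reshape(-1,2)
def W(p,L):
    c,s=np.cos(p[2]),np.sin(p[2]); L=np.float64(L)
    return np.c_[p[0]+c*L[:,0]-s*L[:,1],p[1]+s*L[:,0]+c*L[:,1],L[:,2]]
E
python3 - <<'E'
from h import *
D={"top":[((-.135,0,.123),(371.4,230)),((-.03,0,.117),(380.6,192.6)),((-.155,.042,.003),(352,234.4))],
"side":[((-.135,0,.123),(289.3,227.3)),((-.03,0,.115),(331.6,233.4)),((-.155,-.042,0),(283,270)),((.155,-.042,0),(403,282.9)),((-.155,.042,.003),(289,246))]}
M={c:camera_model(c) for c in D}
f=lambda p:np.concatenate([(proj(M[c],W(p,[a for a,_ in D[c]]))-[b for _,b in D[c]]).ravel() for c in D])
best=min((least_squares(f,[.5,y,0],loss="soft_l1") for y in(-.3,0,.3)),key=lambda r:r.cost)
print(best.x,np.round(f(best.x).reshape(-1,2),1).tolist())
p=best.x; print("pad",W(p,[(-.135,0,.123),(-.03,0,.124)]))
for i in range(2):
  pass
o=get_obs();print(o["tcp_pos"],o["tcp_rot"],o["wrist_force"],o["grip_width"])
# bystanders near: rough plane positions
for n in("med_cup","jar","stamp","steel_bowl"):
    for d in mark_of("top",n)[:1]:
        u=np.array(d["position"])*[640,400]
        r=least_squares(lambda q:(proj(M["top"],[[q[0],q[1],0]])[0]-u),[.5,0]);print(n,r.x)
E
```

```text
[ 0.59571538 -0.17381946 -0.25982744] [[0.1, -1.2], [-0.4, -0.5], [-0.8, 0.5], [0.2, -0.5], [0.3, -0.5], [-1.1, 1.3], [0.1, 0.6], [-0.7, 0.6]]
pad [[ 0.46524674 -0.13913609  0.123     ]
 [ 0.56672235 -0.16611204  0.124     ]]
[ 0.12212378 -0.51060339  0.40467671] [3.14158410e+00 8.87424788e-06 2.34784358e-01] [ 0.50266793  0.73824318 -0.13942159] 0.08536891937256166
med_cup [0.4596521  0.00670947]
jar [ 0.41529366 -0.41163216]
stamp [0.61808542 0.00385265]
steel_bowl [ 0.59097715 -0.4492002 ]
```

Call:
{"api": "servo_tool", "payload": {
  "commands": "0.042 -0.028 0 0 0 0;0.042 -0.028 0 0 0 0;0.042 -0.028 0 0 0 0;0.042 -0.028 0 0 0 0;0.042 -0.028 0 0 0 0;0.042 -0.028 0 0 0 0;0.042 -0.028 0 0 0 0;0.042 -0.028 0 0 0 0;0.042 -0.028 0 0 0 0;0.042 -0.028 0 0 0 0;0 0 0 0 0 0.165;0 0 0 0 0 0.165",
  "claw": 0
}}

```text
time: 2.6
tcp_pos: [0.4659, -0.1399, 0.4046]
tcp_rot: [-3.142, 0.0, -0.099]
wrist_force: [-0.6, 0.2, 0.0]
grip_width: 0.0002
grip_force: 0.0
```

Call:
{"api": "servo_tool", "payload": {
  "commands": "0 0 0 0 0 0.165;0 0 0.03 0 0 0;0 0 0.02 0 0 0;0 0 0 0 0 0;0 0 0 0 0 0"
}}

```text
time: 3.22
tcp_pos: [0.4657, -0.1407, 0.3555]
tcp_rot: [3.141, -0.001, -0.26]
wrist_force: [0.8, 0.5, 0.3]
grip_width: -0.0
grip_force: 0.0
```

Run:
```python
from h import *
o=get_obs();print(o["time"],o["tcp_pos"],o["tcp_rot"],o["grip_width"],o["wrist_force"])
t=np.array(o["tcp_pos"])-[0,0,.173]
im=camera("side");cv2.imwrite("a.png",im)
ms=camera_model("side");print("tip px",proj(ms,[t]))
w=camera("wrist")
mw=camera_model("wrist");print("tip px wrist",proj(mw,[t]),proj(mw,[[.46525,-.13914,.123]]))
print([(d["confidence"],np.array(d["position"])*[640,400]) for d in mark_of("wrist","pad_w")])
s=cv2.resize(im[150:290,270:410],(400,400),interpolation=cv2.INTER_CUBIC)
w=cv2.resize(w,(400,250)); w=cv2.copyMakeBorder(w,0,150,0,0,0)
cv2.imwrite("pics/c2.png",np.hstack([s,w])[...,::-1])
```

```text
3.225 [ 0.46566524 -0.14067435  0.35547129] [ 3.14140483e+00 -8.19208759e-04 -2.60215190e-01] -2.338849024558233e-05 [0.76884269 0.46428488 0.2662999 ]
tip px [[288.09325618 209.26900628]]
tip px wrist [[318.10149202 261.41190237]] [[316.31847379 216.15106448]]
[(0.77, array([315.2 , 216.12])), (0.25, array([318.912,  47.4  ]))]
```

View pics/c2.png

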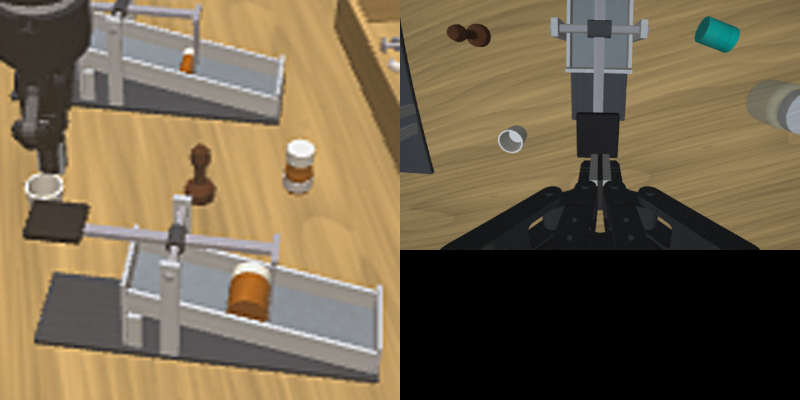

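The crop shows the closed fingertips directly above the thick dispenser's pad. The wrist network puts the pad at (315,216), and the fitted pose predicts (316,216). I can press now.

Call:
{"api": "servo_tool", "payload": {
  "commands": "0 0 0.02 0 0 0;0 0 0.02 0 0 0;0.002 0 0.015 0 0 0;0 0 0.01 0 0 0;0 0 0.01 0 0 0;0 0 0.01 0 0 0;0 0 0.01 0 0 0;0 0 0 0 0 0;0 0 0 0 0 0"
}}

```text
time: 4.5
tcp_pos: [0.4671, -0.141, 0.2597]
tcp_rot: [-3.142, 0.001, -0.26]
wrist_force: [-2.8, 0.5, 3.1]
grip_width: -0.0
grip_force: 1.7
```

Call:
{"api": "servo_tool", "payload": {
  "commands": "0 0 0.004 0 0 0;0 0 0.003 0 0 0;0 0 0 0 0 0;0 0 0 0 0 0;0 0 0 0 0 0;0 0 0 0 0 0;0 0 0 0 0 0;0 0 0 0 0 0;0 0 0 0 0 0;0 0 0 0 0 0;0 0 0 0 0 0;0 0 0 0 0 0"
}}

```text
time: 6.0
tcp_pos: [0.4674, -0.1411, 0.2527]
tcp_rot: [3.142, -0.0, -0.26]
wrist_force: [0.0, -0.9, 3.8]
grip_width: 0.0
grip_force: 1.7
```

Run:
```python
from h import *
o=get_obs();print(o["time"],o["tcp_pos"],o["wrist_force"])
im=camera("side")
p=[.5957,-.1738,-.2598]
print("vial expected",proj(camera_model("side"),W(p,[(.131,0,.034)])))
print([(d["confidence"],np.array(d["position"])*[640,400]) for d in mark_of("side","vial_wide")])
cv2.imwrite("pics/c3.png",cv2.resize(im[150:290,270:410],(500,500),interpolation=cv2.INTER_CUBIC)[...,::-1])
```

```text
6.0 [ 0.46741534 -0.14110445  0.25269487] [ 0.02986521 -0.89575399  3.84959917]
vial expected [[394.78006653 260.84828464]]
[(0.76, array([326.272, 311.52 ])), (0.74, array([370.304, 309.12 ])), (0.73, array([413.184, 303.52 ])), (0.56, array([428.608, 336.28 ]))]
```

View pics/c3.png

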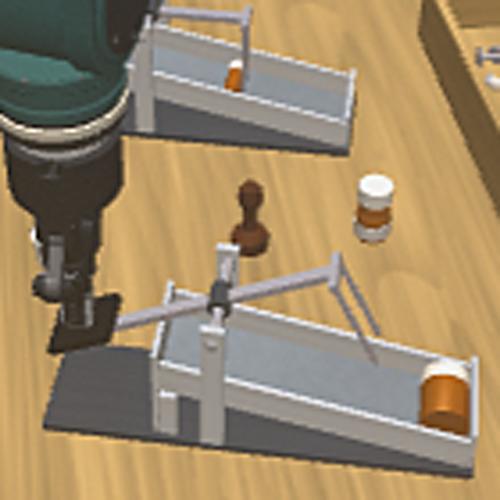

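The thick vial lies against the end wall at side pixel (394,261), as predicted, with the gate up. The slim vial hasn't moved. I'll release the pad slowly.

Call:
{"api": "servo_tool", "payload": {
  "commands": "0 0 -0.01 0 0 0;0 0 -0.01 0 0 0;0 0 -0.01 0 0 0;0 0 -0.01 0 0 0;0 0 -0.02 0 0 0;0 0 -0.03 0 0 0;0 0 -0.04 0 0 0;0 0 0 0 0 0;0 0 0 0 0 0;0 0 0 0 0 0;0 0 0 0 0 0;0 0 0 0 0 0"
}}

```text
time: 7.6
tcp_pos: [0.4674, -0.1411, 0.3823]
tcp_rot: [-3.141, 0.001, -0.26]
wrist_force: [0.4, -0.5, -0.0]
grip_width: 0.0003
grip_force: 0.0
```

Run:
```python
from h import *
o=get_obs();print(o["time"],o["tcp_pos"],o["wrist_force"])
im=camera("side")
cv2.imwrite("pics/c4.png",cv2.resize(im[110:310,250:450],(600,600),interpolation=cv2.INTER_CUBIC)[...,::-1])
```

```text
7.6 [ 0.46737    -0.14107129  0.38234301] [ 0.42835752 -0.45042406 -0.00561723]
```

View pics/c4.png

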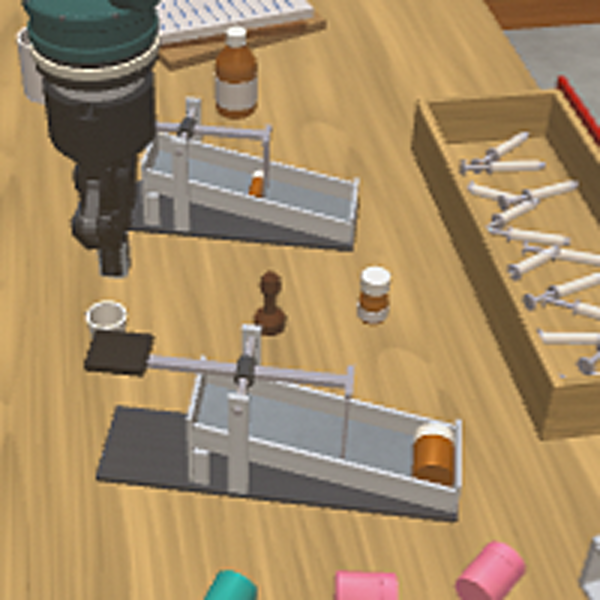

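The lever is level with its gate shut, the thick vial lies in the bay at about (395,260), and the arm is clear of everything. I'll hand in.

```bash
python3 -c "
from rig import *
print(hand_in())"
```

```text
the job is handed in; nothing more can be done
None
```

The job is handed in, with no verdict returned: I pressed the thick-vial dispenser's pad until its vial rolled to the bay, then released it; the last picture showed the gate shut, the slim vial still behind its gate and the arm clear.

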